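# Make up the mower kit and the shelf kit at the garage bench

### The arm

A 7-joint arm with a two-finger parallel gripper is mounted at the origin on the work surface. World frame = base frame: x ahead of the robot, y to its left, z up, the work surface at z = 0. Lengths are in mm, angles in rad, forces in N, time in s.
With the tool pointing down it reaches from about 425 to 875 mm from the base axis. Payload 4.7 kg.
Tool frame: the origin (TCP) lies on the centre line of the jaws, within the pads' length; the fingertips stand 14 mm ahead of it and the grasp point (between the pads) lies 5 mm behind it; z points along the fingers, y is the line along which they close (so a half turn about z gives the same grasp; the last joint's range is limited). The gripper opens to 87 mm and grips with 3 to 60 N. Pads are 19 mm wide; open, the fingers measure 117 mm over their backs; the gripper's body (75 mm by 190 mm) begins 51 mm behind the grasp point.
Start: joints at [1.148, 0.321, -0.07, 1.45, 0.023, 1.371, -0.057], TCP at [274.961, -589, 236.587] pointing down, gripper open.
Joint ranges: [-2.86, 2.86], [-0.3, 2.09], [-1.38, 1.24], [0.06, 2.45], [-1.56, 4.7], [0.09, 2.05], [-2.69, 2.69]. Speed limits (rad/s): [2.57, 2.57, 3.14, 3.14, 3.14, 3.14, 3.14].

### API

Orientations are given as a 3x3 rotation matrix whose columns are the frame's x, y, z axes.
In Python, from workcell import monitor, get_image, order, outline_of gives the robot as it stands.
- The arm moves only by the shell command python3 -m handwheel 'ROWS'. ROWS is a JSON object of lists of equal length, an entry for each row: "grip": the closure, from 0 (fully open) to 1 (shut); "travel": the shift along the tool's x, y, z each as a share of 300 mm, from -1 to 1, a list of three; "twist": the turn, a rotation vector about the tool's x, y, z each as a share of 360 degrees, from -1 to 1, a list of three. In form: {"grip": [grip, ...], "travel": [[tx, ty, tz], ...], "twist": [[rx, ry, rz], ...]}. A call has 1 to 5 rows; each row is the pose to reach, as a shift and turn from the pose commanded when the call began, along the tool's axes at that moment, turning the shorter way round; what a row does not reach only later rows make up. A row lasts 1/12 s, in which the tool goes at most 41.7 mm and 7.16 degrees, less where a joint would pass 70% of its speed; a pose out of reach is approached as far as the arm can. A call with a number of a shift or a turn outside -1 to 1 is refused whole. A call with a gripper value outside its range is refused whole. The fingers move at their own pace and stop on an object; the grip force is fixed at half the most. Time passes only in rows, so rows that repeat a pose let the fingers close. It gives the time, the measured TCP pose, the force, the opening and the grip force at its end, in the units of the state.
- monitor.get_obs(): the state, without advancing time (a new reading comes with each control period).
- get_image(name): name is "scene" or "top" or "wrist"; returns a dict with "image" (480x640x3 uint8, red, green, blue), "depth" (480x640 float32, mm along the optical axis (not along the pixel's ray), 0 where there is no reading), "intrinsics" (3x3 intrinsics, pixels), "D" ([k1, k2, p1, p2, k3] as OpenCV has them; the pictures are not rectified), "cam_to_world" (4x4, takes a point from camera to world coordinates). Camera axes: x right, y up, looking along -z (the intrinsics and any distortion apply to the point x, -y, -z); pixel columns grow to the right and rows downward; lengths in mm; the calibration is good to about 2 mm. A picture is of the moment at which its call begins.
- order.sign_off(): hands the job in; it is judged then, once.
Trained networks look in a picture, given as the dict that the camera call returned (one of the last four; its "shot" number tells which), for a name from the list of things; names that differ only in an ending like _2 or _b are one class to them, and where a whole thing is asked for, a point or a joint stands for the part that bears it (a point fixed in the world has none). Each returns a list of dicts, best first, with "p" (0 to 1); they miss things now and then, are a little off and sometimes report something else, mostly with a low value. They report only what shows in the picture. A call takes as long as a camera call. They do not tell look-alikes from the thing itself.
- outline_of(label, picture): "pixels" (480x640 bool, what is visible of it) and "location" ([row, column] in pixels, amid what is visible of it).
The state is a dict: "time": time; "joint_pos": joint angles; "joint_velocities": joint speeds; "effort": joint torques, N m; "position": TCP position; "eef_rot": TCP orientation; "force": force on the tool from outside, world axes, zero at the start; "moment": the same for the moment, N m; "gripper_width": opening from 0.0 (shut) to 1.0 (fully open); "gripper_force": force on a finger pad.
Only numpy, scipy, OpenCV 4.12 (cv2) and the standard library are available. Lean on these libraries where they do the work, as an engineer would, in place of code of your own. Each camera call takes 0.05 s, during which the arm holds its last target. There are 200 camera calls.

### The job

Make up two job kits from the stock on the bench: the red three-compartment tray gets the orange oil filter, the steel spark-plug socket and the jar with the green lid; the blue two-compartment tray gets the tape measure and the jar with the yellow lid. Stand each thing upright on the floor of a compartment of its own (any compartment of the right tray) and let go of it. Leave the white oil filter and the jar with the white lid standing where they are.

Things in the scene. Friction and masses are not known exactly. Their poses are not given: they have to be found in the camera images.
- red_tray: Red kit tray, fixed to the bench left or right of the stock: open, 268 (x) x 98 (y) mm, 18 mm high, with 3 compartments in a row along its x, each 84 (x) x 90 (y) mm inside, centred at y = 0, x = -88, 0 and +88 mm. Walls and white dividers 4 mm thick, 18 mm high; inner floor 4 mm above the underside. Origin: centre of its underside, on the bench; z up. Empty at the start.
- blue_tray: Blue kit tray, fixed to the bench left or right of the stock: open, 180 (x) x 98 (y) mm, 18 mm high, with 2 compartments in a row along its x, each 84 (x) x 90 (y) mm inside, centred at y = 0, x = -44 and +44 mm. Walls and white dividers 4 mm thick, 18 mm high; inner floor 4 mm above the underside. Origin: centre of its underside, on the bench; z up. Empty at the start.
- orange_filter: A spin-on oil filter, bright orange: upright cylinder 58 mm in diameter with a finely fluted upper part, 76 mm high, about 250 g. Origin at the centre of its underside, z up. 
- plug_socket: A spark-plug socket: upright bare steel cylinder 30 mm in diameter, 55 mm high, with a dark band and a dark square drive hole in its top, about 120 g. Origin at the centre of its underside, z up. 
- green_jar: A closed screw jar with a green lid: upright cylinder 44 mm in diameter, 58 mm high (clear glass body, the lid is the top 13 mm and equally wide), about 140 g. Origin at the centre of its underside, z up. 
- tape_measure: A pocket tape measure standing on edge: yellow box with rounded edges, 60 mm long (its x), 36 mm thick (its y), 60 mm high, a black disc on each of the two large faces (facing +y and -y) and a black patch on top, about 220 g. Take it across its 36 mm thickness. Its yaw varies. Origin at the centre of its underside, z up. 
- yellow_jar: A closed screw jar with a yellow lid: upright cylinder 44 mm in diameter, 58 mm high (clear glass body, the lid is the top 13 mm and equally wide), about 140 g. Origin at the centre of its underside, z up. 
- white_filter: A spin-on oil filter, white; it stays on the bench: upright cylinder 58 mm in diameter with a finely fluted upper part, 76 mm high, about 250 g. Origin at the centre of its underside, z up. 
- white_jar: A closed screw jar with a white lid: upright cylinder 44 mm in diameter, 58 mm high (clear glass body, the lid is the top 13 mm and equally wide), about 140 g. Origin at the centre of its underside, z up. It stays. (All stock stands between the trays, centres at least 88 mm apart; a flat spanner and a wood offcut, at most 10 mm high, lie among it and do not matter.)
Not all that is in view belongs to the job. Leave any pink or purple look-alike of the yellow_jar alone.

How it is judged:
By the outcome, as a careful person would: the job done as asked, in the order asked, and still so for the second after the job is handed in, with the robot touching nothing.
It also fails if it takes over 123 s, if anything falls off the work surface, if the arm or the gripper's body presses on something with over 40 N, if the wrist force passes 120 N, or if a joint passes its speed limit or range.

## Working session

There is one attempt and no reset: what is moved stays moved. The work goes in short steps, Python scripts to look and compute and a shell command to move; the robot and the scene stay as the last step left them, time stands still between calls to the robot, and variables do not carry over. Pictures are saved under pics/ and viewed, at most 14 in all, crops included, and the job is handed in when it is done.

```bash
mkdir -p pics; ls; python3 - <<'E'
from workcell import monitor,get_image
import cv2
o=monitor.get_obs();print({k:o[k] for k in('time','position','eef_rot','gripper_width')})
for n in('top','scene'):
    d=get_image(n);cv2.imwrite(f'pics/{n}0.png',d['image'][:,:,::-1]);print(n,d['intrinsics'],d['D'],d['cam_to_world'])
E
```

```text
pics
{'time': 0.0, 'position': array([ 274.690784  , -588.52387988,  235.46240389]), 'eef_rot': array([[ 9.06103882e-01,  4.23054235e-01, -9.32791265e-04],
       [ 4.23055240e-01, -9.06102354e-01,  1.66956911e-03],
       [-1.38886079e-04, -1.90742528e-03, -9.99998171e-01]]), 'gripper_width': 1.0025648047739735}
top [[613.72817247   0.         323.54178285]
 [  0.         613.72817247 252.8670585 ]
 [  0.           0.           1.        ]] [-0.13074218  0.          0.          0.          0.        ] [[ 8.95828827e-03  9.94764892e-01 -1.01796656e-01  4.16585921e+02]
 [-9.99948500e-01  8.42611144e-03 -5.65664049e-03  3.92161766e+00]
 [-4.76927739e-03  1.01842088e-01  9.94789145e-01  1.31212535e+03]
 [ 0.00000000e+00  0.00000000e+00  0.00000000e+00  1.00000000e+00]]
scene [[513.68984822   0.         324.4931035 ]
 [  0.         513.68984822 232.69921614]
 [  0.           0.           1.        ]] [-0.04700182  0.          0.          0.          0.        ] [[-3.76276679e-01 -5.42494730e-01  7.51076114e-01  1.34826260e+03]
 [ 9.26423769e-01 -2.31188342e-01  2.97137931e-01  3.09576915e+02]
 [ 1.24442802e-02  8.07620838e-01  5.89570794e-01  6.53691316e+02]
 [ 0.00000000e+00  0.00000000e+00  0.00000000e+00  1.00000000e+00]]
```

View pics/top0.png

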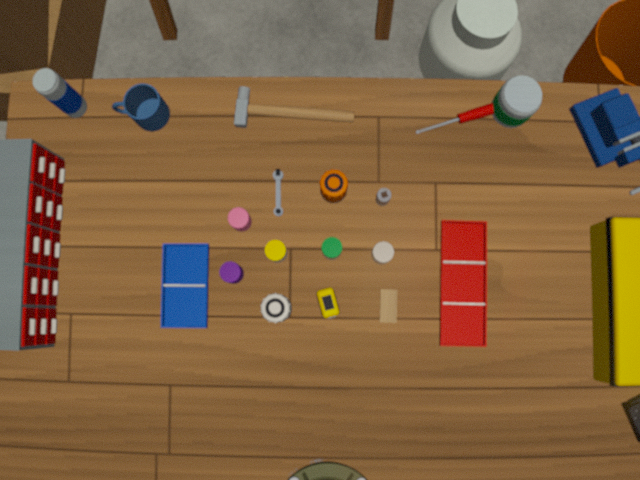

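View pics/scene0.png

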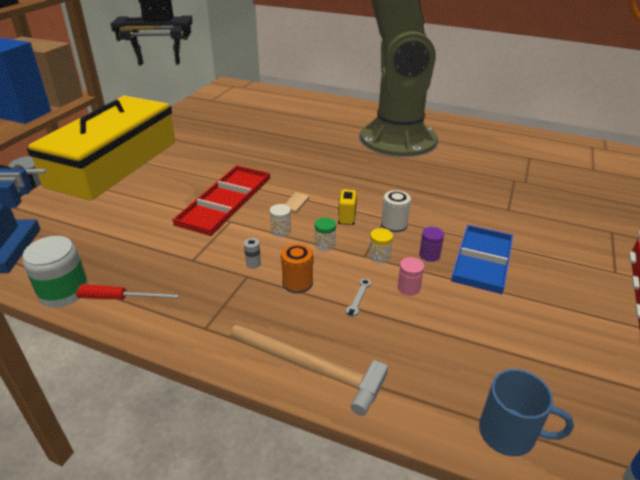

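The top view shows the orange filter at (334,185), socket (384,195), green jar (332,248), tape (328,303) and yellow jar (275,250). White filter (275,308) and white jar (383,252) stay. The blue tray is at left (186,286) and the red tray at right (463,284). Possible confusions: for the yellow jar, pink (238,218), purple (231,272), white lid (383,252) and green lid (332,248); for the orange filter, the white filter (275,308). I choose by lid or body colour.

```bash
cat > h.py <<'E'
import numpy as np,cv2
from workcell import monitor,get_image,outline_of
def cloud(d):
    v,u=np.mgrid[0:480,0:640]; p=np.stack([u,v],-1).reshape(-1,1,2).astype(float)
    n=cv2.undistortPoints(p,d['intrinsics'],d['D']).reshape(480,640,2); z=d['depth']
    c=np.stack([n[...,0]*z,-n[...,1]*z,-z],-1); T=d['cam_to_world']
    return c@T[:3,:3].T+T[:3,3]
H=dict(orange_filter=76,plug_socket=55,green_jar=58,tape_measure=60,yellow_jar=58,white_filter=76,white_jar=58)
def top_rect(P,m,h,tol=8):
    q=P[m&(abs(P[...,2]-h)<tol)]
    if len(q)<8: return None
    r=cv2.minAreaRect(q[:,:2].astype(np.float32)); return r,np.median(q[:,2]),len(q)
E
python3 - <<'E'
from h import *
d=get_image('top');P=cloud(d);im=d['image'].copy()
for n,h in list(H.items())+[('red_tray',18),('blue_tray',18)]:
    for r in outline_of(n,d)[:3]:
        if r['p']<.2: continue
        m=r['pixels'];print(n,round(r['p'],2),np.round(r['location']),top_rect(P,m,h,8 if h>18 else 14))
hsv=cv2.cvtColor(d['image'],cv2.COLOR_RGB2HSV)
c=cv2.resize(im[160:350,150:500],None,fx=2.28,fy=2.28,interpolation=cv2.INTER_CUBIC)
cv2.imwrite('pics/crop1.png',c[:,:,::-1])
E
```

```text
orange_filter 0.95 [185. 331.] (((687.064453125, -8.569095611572266), (56.4288330078125, 54.832611083984375), 55.0944709777832), np.float64(76.58050051236751), 589)
plug_socket 0.59 [198. 384.] (((667.7467651367188, -112.02059173583984), (25.70816993713379, 25.329444885253906), 0.8378980159759521), np.float64(55.552023636028366), 140)
green_jar 0.68 [184. 330.] (((670.5151977539062, -11.22088623046875), (21.03055191040039, 54.78707504272461), 9.402748107910156), np.float64(58.604872104017204), 38)
green_jar 0.67 [284. 185.] None
green_jar 0.63 [247. 328.] (((557.974609375, -4.9677734375), (42.29780197143555, 43.0416259765625), 79.2083740234375), np.float64(58.80232601735838), 353)
tape_measure 0.79 [303. 325.] (((444.42510986328125, 2.0550079345703125), (59.6047477722168, 37.89609146118164), 15.940855026245117), np.float64(59.403912722218365), 501)
yellow_jar 0.76 [252. 276.] (((551.3917846679688, 111.29418182373047), (42.529869079589844, 42.23956298828125), 45.71031188964844), np.float64(58.366734507200476), 348)
yellow_jar 0.74 [272. 232.] (((505.4532470703125, 204.58859252929688), (42.528011322021484, 43.0638427734375), 11.920486450195312), np.float64(57.98250572789948), 361)
yellow_jar 0.6 [221. 236.] (((617.38916015625, 189.83868408203125), (43.232513427734375, 40.662681579589844), 78.04447937011719), np.float64(57.77532190982174), 336)
white_filter 0.85 [305. 277.] (((431.9745788574219, 107.94944763183594), (58.5352897644043, 57.0185661315918), 0.10673956573009491), np.float64(76.50943976273982), 658)
white_jar 0.82 [254. 383.] (((548.9861450195312, -110.71035766601562), (42.448150634765625, 42.093021392822266), 66.10661315917969), np.float64(58.469867599579175), 353)
red_tray 0.82 [284. 464.] (((486.63702392578125, -286.1213684082031), (100.04590606689453, 265.9118347167969), 89.08888244628906), np.float64(6.934042666632649), 3959)
```

View pics/crop1.png

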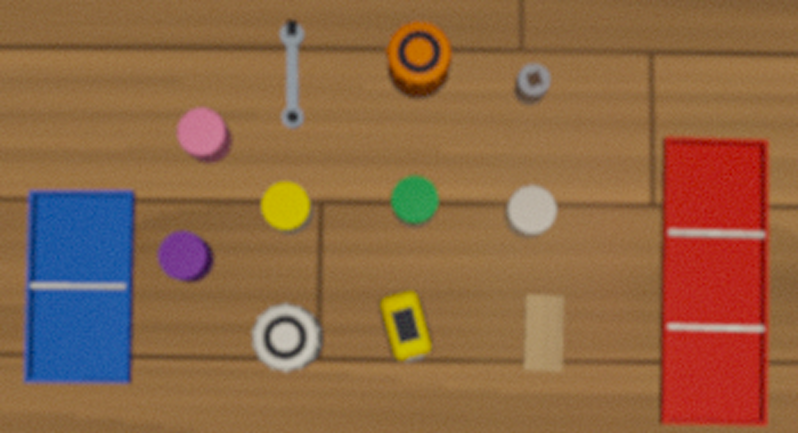

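The close crop confirms it: the yellow lid (285,205 in the crop) is distinct from pink and purple, and the orange filter and green lid are clear. Next I find the blue tray, then start moving by turning the tool square to the world.

```bash
python3 - <<'E'
from h import *
d=get_image('top');P=cloud(d);hsv=cv2.cvtColor(d['image'],cv2.COLOR_RGB2HSV)
box=np.zeros((480,640),bool)
for nm,(u0,u1),lo,hi in(('blue',(150,222),100,125),('red',(425,500),-1,6)):
    b=box.copy();b[205:360,u0:u1]=1
    m=b&(hsv[...,0]>=lo)&(hsv[...,0]<=hi)&(hsv[...,1]>150)
    for a,z in((-5,30),(13,30),(-5,10)):
        q=P[m&(P[...,2]>a)&(P[...,2]<z)];print(nm,a,len(q),cv2.minAreaRect(q[:,:2].astype(np.float32)))
E
python3 -m handwheel '{"grip":[0,0,0,0,0],"travel":[[0,0,0],[0,0,0],[0,0,0],[0,0,0],[0,0,0]],"twist":[[0,0,0.0695],[0,0,0.0695],[0,0,0.0695],[0,0,0.0695],[0,0,0.0695]]}'
```

```text
blue -5 3429 ((477.8714599609375, 306.66058349609375), (174.91477966308594, 97.83080291748047), 0.20656228065490723)
blue 13 316 ((477.2093505859375, 306.4812927246094), (173.3188934326172, 97.68199920654297), 0.3870563507080078)
blue -5 3039 ((479.22906494140625, 309.4821472167969), (172.84490966796875, 90.43684387207031), 0.9451239109039307)
red -5 5344 ((489.2327880859375, -286.3915100097656), (100.55056762695312, 270.46142578125), 88.88862609863281)
red 13 684 ((488.32257080078125, -286.1932373046875), (100.48640441894531, 266.7127380371094), 89.02244567871094)
red -5 4508 ((489.28582763671875, -285.96917724609375), (97.18109893798828, 269.7963562011719), 88.21953582763672)
time: 1.07
position: [275.0, -589.0, 236.6]
eef_rot: [[1.0, -0.001, -0.0], [-0.001, -1.0, -0.0], [-0.0, 0.0, -1.0]]
force: [-0.9, 0.5, 0.3]
gripper_width: 0.998
gripper_force: 0.0
```

```bash
python3 -m handwheel '{"grip":[0,0,0,0,0],"travel":[[0.3433,-0.4833,0.08],[0.3433,-0.4833,0.08],[0.3433,-0.4833,0.08],[0.3433,-0.4833,0.08],[0.3433,-0.4833,0.08]],"twist":[[0,0,0],[0,0,0],[0,0,0],[0,0,0],[0,0,0]]}' | head -2
python3 -m handwheel '{"grip":[0,0,0,0,0],"travel":[[0.3433,-0.4833,0.08],[0.3433,-0.4833,0.08],[0.3433,-0.4833,0.08],[0.3433,-0.4833,0.08],[0.3433,-0.4833,0.08]],"twist":[[0,0,0],[0,0,0],[0,0,0],[0,0,0],[0,0,0]]}' | head -2
python3 -m handwheel '{"grip":[0,0,0,0,0],"travel":[[0.3433,-0.4833,0.08],[0.3433,-0.4833,0.08],[0.3433,-0.4833,0.08],[0.3433,-0.4833,0.08],[0.3433,-0.4833,0.08]],"twist":[[0,0,0],[0,0,0],[0,0,0],[0,0,0],[0,0,0]]}'
```

```text
time: 1.48
position: [383.2, -436.8, 212.0]
time: 1.9
position: [485.0, -291.3, 188.2]
time: 2.32
position: [586.9, -145.8, 164.0]
eef_rot: [[1.0, 0.011, 0.002], [0.011, -1.0, 0.005], [0.002, -0.005, -1.0]]
force: [0.0, 1.8, 1.0]
gripper_width: 0.999
gripper_force: 0.0
```

```bash
python3 -m handwheel '{"grip":[0,0,0,0,0],"travel":[[0.3433,-0.4833,0.08],[0.3433,-0.4833,0.08],[0.3433,-0.4833,0.08],[0.3433,-0.4833,0.08],[0.3433,-0.4833,0.08]],"twist":[[0,0,0],[0,0,0],[0,0,0],[0,0,0],[0,0,0]]}'
python3 -m handwheel '{"grip":[0],"travel":[[0,0,0]],"twist":[[0,0,0]]}'
python3 - <<'E'
from h import *
d=get_image('wrist');cv2.imwrite('pics/w1.png',d['image'][:,:,::-1])
P=cloud(d)
for n in('orange_filter','plug_socket','green_jar'):
    for r in outline_of(n,d)[:2]: print(n,r['p'],r['location'],top_rect(P,r['pixels'],H[n]))
print(monitor.get_obs()['position'])
E
```

```text
time: 2.73
position: [688.6, -0.6, 139.4]
eef_rot: [[1.0, 0.01, 0.0], [0.01, -1.0, 0.006], [0.0, -0.006, -1.0]]
force: [-1.2, 1.2, -0.3]
gripper_width: 1.0
gripper_force: 0.0
time: 2.82
position: [687.7, -2.6, 139.4]
eef_rot: [[1.0, 0.009, -0.001], [0.009, -1.0, 0.004], [-0.001, -0.004, -1.0]]
force: [-0.3, 0.3, 0.0]
gripper_width: 1.0
gripper_force: 0.0
orange_filter 0.7 [252.8, 320.4] (((689.9926147460938, -6.41546630859375), (58.96360397338867, 57.75312042236328), 71.22867584228516), np.float64(76.2060935297662), 6685)
plug_socket 0.83 [269.7, 468.3] (((669.9406127929688, -111.04898834228516), (28.970455169677734, 29.432172775268555), 53.74557113647461), np.float64(54.8487731981987), 1541)
green_jar 0.76 [371.0, 315.5] None
green_jar 0.5 [388.3, 200.7] (((568.3827514648438, 100.42501068115234), (7.132941246032715, 1.348008632659912), 60.80012130737305), np.float64(51.55161405040184), 25)
[686.46066185 -11.73039841 140.64443509]
```

View pics/w1.png

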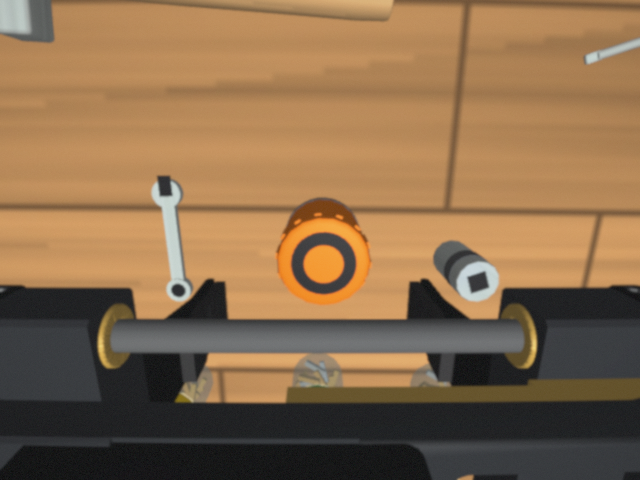

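The wrist view shows the orange filter at (323,262), straddled by the open fingers, with the socket to its right at (480,280). Both agree with the top view to about 2 mm.

```bash
python3 -m handwheel '{"grip":[0,0,0,0,0],"travel":[[0.005,0,0.1],[0.005,0,0.2],[0.005,0,0.29],[0.005,0,0.3487],[0.005,0,0.3487]],"twist":[[0,0,0],[0,0,0],[0,0,0],[0,0,0],[0,0,0]]}'
python3 -m handwheel '{"grip":[0.2,1,1,1,1],"travel":[[0,0,0],[0,0,0],[0,0,0],[0,0,0],[0,0,0]],"twist":[[0,0,0],[0,0,0],[0,0,0],[0,0,0],[0,0,0]]}'
python3 -m handwheel '{"grip":[1,1,1,1,1],"travel":[[0,0,0],[0,0,0],[0,0,0],[0,0,0],[0,0,0]],"twist":[[0,0,0],[0,0,0],[0,0,0],[0,0,0],[0,0,0]]}'
```

```text
time: 3.43
position: [684.4, -12.2, 31.4]
eef_rot: [[1.0, -0.003, -0.008], [-0.003, -1.0, -0.001], [-0.008, 0.001, -1.0]]
force: [-0.9, -0.1, 0.5]
gripper_width: 1.003
gripper_force: 0.0
time: 3.85
position: [689.3, -8.7, 37.6]
eef_rot: [[1.0, 0.0, 0.003], [0.0, -1.0, 0.0], [0.003, -0.0, -1.0]]
force: [-0.4, 3.2, 2.6]
gripper_width: 0.706
gripper_force: 1.3
time: 4.27
position: [689.3, -7.9, 37.5]
eef_rot: [[1.0, 0.001, 0.002], [0.001, -1.0, 0.001], [0.002, -0.001, -1.0]]
force: [-0.7, 1.4, 6.7]
gripper_width: 0.66
gripper_force: 30.0
```

```bash
python3 -m handwheel '{"grip":[1,1,1,1,1],"travel":[[0,0,-0.06],[0,0,-0.14],[0,0,-0.22],[0,0,-0.28],[0,0,-0.3]],"twist":[[0,0,0],[0,0,0],[0,0,0],[0,0,0],[0,0,0]]}'
python3 -m handwheel '{"grip":[1,1,1,1,1],"travel":[[-0.02,0.05,0],[-0.05,0.13,0],[-0.09,0.23,0],[-0.14,0.345,0],[-0.1875,0.4633,0]],"twist":[[0,0,0],[0,0,0],[0,0,0],[0,0,0],[0,0,0]]}' | head -2
python3 -m handwheel '{"grip":[1,1,1,1,1],"travel":[[-0.047,0.116,0],[-0.09,0.23,0],[-0.14,0.345,0],[-0.17,0.43,0],[-0.1875,0.4633,0]],"twist":[[0,0,0],[0,0,0],[0,0,0],[0,0,0],[0,0,0]]}' | head -2
python3 -m handwheel '{"grip":[1,1,1],"travel":[[0,0,0],[0,0,0],[0,0,0]],"twist":[[0,0,0],[0,0,0],[0,0,0]]}'
```

```text
time: 4.68
position: [689.7, -9.3, 128.8]
eef_rot: [[1.0, -0.0, 0.004], [-0.0, -1.0, -0.001], [0.004, 0.001, -1.0]]
force: [0.6, 0.5, -1.4]
gripper_width: 0.661
gripper_force: 30.0
time: 5.1
position: [629.5, -149.6, 123.5]
time: 5.52
position: [570.7, -294.6, 123.5]
time: 5.77
position: [576.2, -284.6, 125.0]
eef_rot: [[1.0, 0.003, -0.001], [0.003, -1.0, 0.002], [-0.001, -0.002, -1.0]]
force: [1.2, -0.2, -1.5]
gripper_width: 0.657
gripper_force: 30.0
```

```bash
python3 -m handwheel '{"grip":[1,1,1,1,1],"travel":[[0,0,0.07],[0,0,0.16],[0,0,0.22],[0,0,0.25],[0,0,0.265]],"twist":[[0,0,0],[0,0,0],[0,0,0],[0,0,0],[0,0,0]]}'
python3 -m handwheel '{"grip":[1,1,1,1,1],"travel":[[0,0,0.005],[0,0,0.01],[0,0,0.015],[0,0,0.02],[0,0,0.02]],"twist":[[0,0,0],[0,0,0],[0,0,0],[0,0,0],[0,0,0]]}'
```

```text
time: 6.18
position: [575.6, -284.2, 44.4]
eef_rot: [[1.0, 0.003, -0.003], [0.003, -1.0, 0.002], [-0.003, -0.002, -1.0]]
force: [-0.2, -0.7, -2.6]
gripper_width: 0.662
gripper_force: 30.0
time: 6.6
position: [576.8, -287.4, 41.5]
eef_rot: [[1.0, -0.0, 0.002], [-0.0, -1.0, -0.001], [0.002, 0.001, -1.0]]
force: [-0.7, 0.0, -0.5]
gripper_width: 0.658
gripper_force: 30.0
```

```bash
python3 -m handwheel '{"grip":[0,0,0,0,0],"travel":[[0,0,0],[0,0,0],[0,0,0],[0,0,0],[0,0,0]],"twist":[[0,0,0],[0,0,0],[0,0,0],[0,0,0],[0,0,0]]}'
python3 -m handwheel '{"grip":[0,0,0,0,0],"travel":[[0,0,-0.03],[0,0,-0.1],[0,0,-0.2],[0,0,-0.3],[0,0,-0.35]],"twist":[[0,0,0],[0,0,0],[0,0,0],[0,0,0],[0,0,0]]}'
python3 -m handwheel '{"grip":[0,0,0,0,0],"travel":[[0.02,-0.04,0],[0.06,-0.12,0],[0.11,-0.21,0],[0.16,-0.3,0],[0.21,-0.4,0]],"twist":[[0,0,0],[0,0,0],[0,0,0],[0,0,0],[0,0,0]]}' | head -2
python3 -m handwheel '{"grip":[0,0,0,0,0],"travel":[[0.05,-0.09,0],[0.08,-0.15,0],[0.1,-0.185,0],[0.1,-0.185,0],[0.1,-0.185,0]],"twist":[[0,0,0],[0,0,0],[0,0,0],[0,0,0],[0,0,0]]}'
python3 - <<'E'
from h import *
d=get_image('top');P=cloud(d);cv2.imwrite('pics/t2.png',cv2.resize(d['image'][160:360,300:560],None,fx=3,fy=3)[:,:,::-1])
for r in outline_of('orange_filter',d)[:1]: print(r['p'],r['location'],top_rect(P,r['pixels'],80))
E
```

```text
time: 7.02
position: [575.9, -287.1, 40.6]
eef_rot: [[1.0, 0.0, 0.0], [0.0, -1.0, -0.0], [0.0, 0.0, -1.0]]
force: [1.2, -0.0, 0.6]
gripper_width: 0.942
gripper_force: 0.0
time: 7.43
position: [577.7, -287.6, 150.4]
eef_rot: [[1.0, 0.0, 0.005], [0.0, -1.0, -0.003], [0.005, 0.003, -1.0]]
force: [0.6, 0.1, 1.0]
gripper_width: 0.998
gripper_force: 0.0
time: 7.85
position: [639.0, -165.7, 145.0]
time: 8.27
position: [668.5, -111.6, 144.8]
eef_rot: [[1.0, 0.001, -0.001], [0.001, -1.0, -0.001], [-0.001, 0.001, -1.0]]
force: [-0.8, -0.6, -0.5]
gripper_width: 0.998
gripper_force: 0.0
0.96 [236.2, 467.7] (((575.2605590820312, -289.2323303222656), (55.98456954956055, 58.20380401611328), 31.084070205688477), np.float64(80.82089983630681), 619)
```

View pics/t2.png

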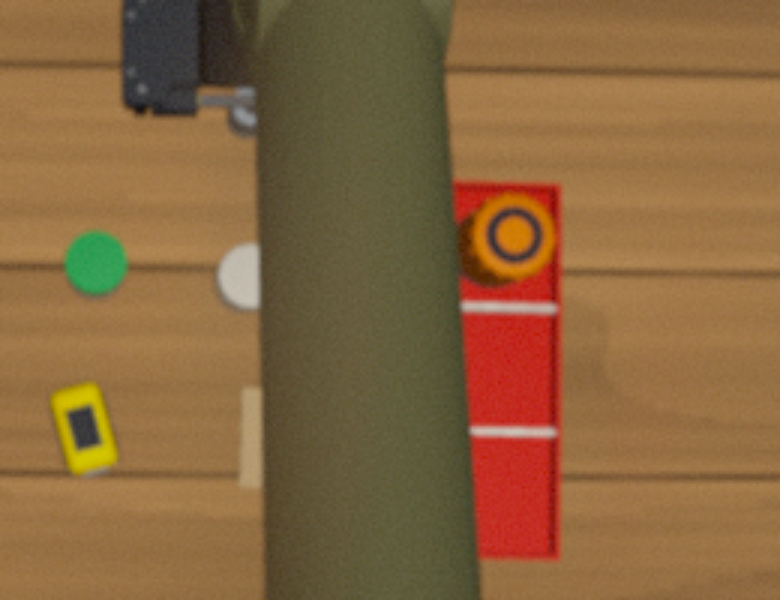

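The orange filter stands in the far red compartment at crop (513,235), with its top at z 80.8, so it is on the tray floor. Next, the socket.

```bash
python3 -m handwheel '{"grip":[0,0,0,0,0],"travel":[[0,0,0.08],[0,0,0.2],[0,0,0.3],[0,0,0.355],[0,0,0.375]],"twist":[[0,0,0],[0,0,0],[0,0,0],[0,0,0],[0,0,0]]}' | head -2
python3 -m handwheel '{"grip":[0,0.4,1,1,1],"travel":[[0,0,0],[0,0,0],[0,0,0],[0,0,0],[0,0,0]],"twist":[[0,0,0],[0,0,0],[0,0,0],[0,0,0],[0,0,0]]}' | tail -3
python3 -m handwheel '{"grip":[1,1,1,1,1],"travel":[[0,0,0],[0,0,0],[0,0,0],[0,0,0],[0,0,0]],"twist":[[0,0,0],[0,0,0],[0,0,0],[0,0,0],[0,0,0]]}'
python3 -m handwheel '{"grip":[1,1,1,1,1],"travel":[[0,0,0],[0,0,0],[0,0,0],[0,0,0],[0,0,0]],"twist":[[0,0,0],[0,0,0],[0,0,0],[0,0,0],[0,0,0]]}'
```

```text
time: 8.78
position: [665.3, -114.1, 28.9]
force: [-0.4, -0.1, -0.6]
gripper_width: 0.78
gripper_force: 0.0
time: 9.62
position: [668.8, -111.4, 32.9]
eef_rot: [[1.0, 0.0, -0.0], [0.0, -1.0, -0.0], [-0.0, 0.0, -1.0]]
force: [-0.9, 0.1, -0.0]
gripper_width: 0.398
gripper_force: 0.0
time: 10.03
position: [668.8, -111.5, 32.9]
eef_rot: [[1.0, 0.0, -0.0], [0.0, -1.0, -0.0], [-0.0, 0.0, -1.0]]
force: [0.1, 0.0, -0.3]
gripper_width: 0.336
gripper_force: 30.0
```

```bash
python3 -m handwheel '{"grip":[1,1,1,1,1],"travel":[[0,0,-0.06],[0,0,-0.16],[0,0,-0.26],[0,0,-0.32],[0,0,-0.34]],"twist":[[0,0,0],[0,0,0],[0,0,0],[0,0,0],[0,0,0]]}' | tail -3
python3 -m handwheel '{"grip":[1,1,1,1,1],"travel":[[-0.03,0.029,0],[-0.1,0.096,0],[-0.18,0.174,0],[-0.26,0.251,0],[-0.34,0.328,0]],"twist":[[0,0,0],[0,0,0],[0,0,0],[0,0,0],[0,0,0]]}' | head -2
python3 -m handwheel '{"grip":[1,1,1,1,1],"travel":[[-0.08,0.077,0],[-0.15,0.144,0],[-0.21,0.202,0],[-0.25,0.241,0],[-0.2633,0.2537,0]],"twist":[[0,0,0],[0,0,0],[0,0,0],[0,0,0],[0,0,0]]}' | head -2
python3 -m handwheel '{"grip":[1,1,1,1],"travel":[[0,0,0],[0,0,0],[0,0,0],[0,0,0]],"twist":[[0,0,0],[0,0,0],[0,0,0],[0,0,0]]}'
```

```text
force: [0.6, -0.6, -0.3]
gripper_width: 0.338
gripper_force: 30.0
time: 10.87
position: [563.3, -211.1, 132.2]
time: 11.28
position: [482.8, -289.3, 132.5]
time: 11.62
position: [488.9, -284.4, 134.6]
eef_rot: [[1.0, 0.003, 0.0], [0.003, -1.0, 0.001], [0.0, -0.001, -1.0]]
force: [0.2, 0.1, -1.0]
gripper_width: 0.338
gripper_force: 30.0
```

```bash
python3 -m handwheel '{"grip":[1,1,1,1,1],"travel":[[0,0,0.07],[0,0,0.17],[0,0,0.25],[0,0,0.29],[0,0,0.305]],"twist":[[0,0,0],[0,0,0],[0,0,0],[0,0,0],[0,0,0]]}' | head -2
python3 -m handwheel '{"grip":[1,1,1,1,1],"travel":[[0,0,0.005],[0,0,0.01],[0,0,0.015],[0,0,0.02],[0,0,0.02]],"twist":[[0,0,0],[0,0,0],[0,0,0],[0,0,0],[0,0,0]]}'
python3 -m handwheel '{"grip":[0,0,0,0,0],"travel":[[0,0,0],[0,0,0],[0,0,0],[0,0,0],[0,0,0]],"twist":[[0,0,0],[0,0,0],[0,0,0],[0,0,0],[0,0,0]]}' | tail -3
python3 -m handwheel '{"grip":[0,0,0,0,0],"travel":[[0,0,-0.03],[0,0,-0.1],[0,0,-0.2],[0,0,-0.3],[0,0,-0.35]],"twist":[[0,0,0],[0,0,0],[0,0,0],[0,0,0],[0,0,0]]}' | tail -3
python3 -m handwheel '{"grip":[0,0,0,0,0],"travel":[[0.02,-0.06,0],[0.05,-0.18,0],[0.08,-0.31,0],[0.11,-0.44,0],[0.14,-0.56,0]],"twist":[[0,0,0],[0,0,0],[0,0,0],[0,0,0],[0,0,0]]}' | head -2
python3 -m handwheel '{"grip":[0,0,0,0,0],"travel":[[0.03,-0.12,0],[0.06,-0.24,0],[0.085,-0.33,0],[0.0967,-0.38,0],[0.0967,-0.38,0]],"twist":[[0,0,0],[0,0,0],[0,0,0],[0,0,0],[0,0,0]]}' | head -2
python3 - <<'E'
from h import *
d=get_image('wrist');P=cloud(d)
for r in outline_of('green_jar',d)[:3]: print(r['p'],r['location'],top_rect(P,r['pixels'],58))
d=get_image('top');P=cloud(d)
for r in outline_of('plug_socket',d)[:2]: print(r['p'],r['location'],top_rect(P,r['pixels'],59))
cv2.imwrite('pics/t3.png',cv2.resize(d['image'][160:360,300:560],None,fx=3,fy=3)[:,:,::-1])
print(monitor.get_obs()['position'])
E
```

```text
time: 12.03
position: [487.0, -284.2, 41.0]
time: 12.45
position: [488.4, -286.3, 38.2]
eef_rot: [[1.0, 0.0, 0.001], [0.0, -1.0, -0.001], [0.001, 0.001, -1.0]]
force: [-0.2, 1.1, -1.2]
gripper_width: 0.344
gripper_force: 30.0
force: [-0.3, -0.2, -0.2]
gripper_width: 0.626
gripper_force: 0.0
force: [0.3, 0.1, 1.6]
gripper_width: 0.971
gripper_force: 0.0
time: 13.7
position: [530.2, -115.8, 143.5]
time: 14.12
position: [559.5, 1.6, 143.4]
0.73 [249.7, 324.1] (((558.34326171875, -3.153217315673828), (42.744422912597656, 43.135406494140625), 35.56208038330078), np.float64(57.86794648827387), 3221)
0.5 [282.7, 464.8] (((488.1749267578125, -286.4136047363281), (30.471181869506836, 27.16648292541504), 89.25242614746094), np.float64(59.52022727117594), 174)
[558.6726138   -6.07445932 142.54246347]
```

View pics/t3.png

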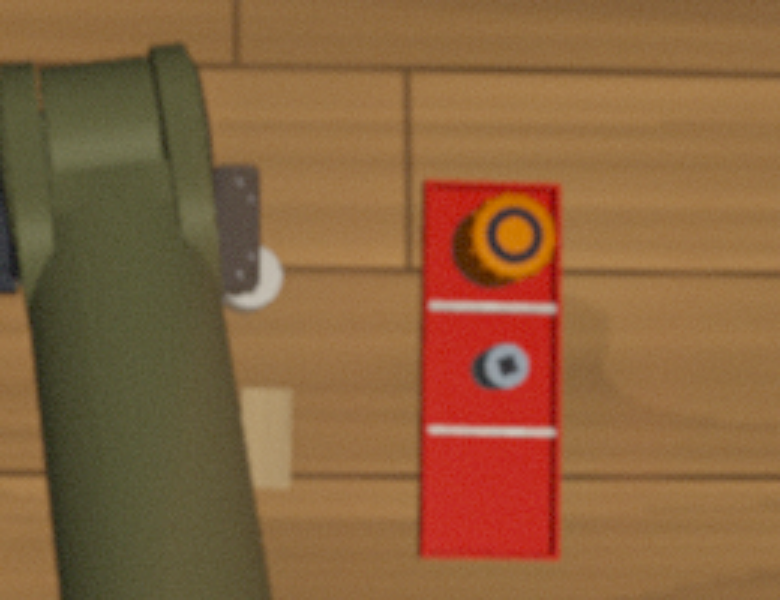

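The socket stands in the middle red compartment at crop (507,367), top z 59.5. Next, the green jar.

```bash
python3 -m handwheel '{"grip":[0,0,0,0,0],"travel":[[0,0,0.08],[0,0,0.2],[0,0,0.29],[0,0,0.345],[0,0,0.3617]],"twist":[[0,0,0],[0,0,0],[0,0,0],[0,0,0],[0,0,0]]}' | head -2
python3 -m handwheel '{"grip":[0,0.4,1,1,1],"travel":[[0,0,0],[0,0,0],[0,0,0],[0,0,0],[0,0,0]],"twist":[[0,0,0],[0,0,0],[0,0,0],[0,0,0],[0,0,0]]}' | tail -3
python3 -m handwheel '{"grip":[1,1,1,1,1],"travel":[[0,0,0],[0,0,0],[0,0,0],[0,0,0],[0,0,0]],"twist":[[0,0,0],[0,0,0],[0,0,0],[0,0,0],[0,0,0]]}'
python3 -m handwheel '{"grip":[1,1,1],"travel":[[0,0,0],[0,0,0],[0,0,0]],"twist":[[0,0,0],[0,0,0],[0,0,0]]}'| tail -3
```

```text
time: 14.73
position: [556.0, -6.4, 30.6]
force: [-0.3, -0.1, -0.7]
gripper_width: 0.786
gripper_force: 0.0
time: 15.57
position: [558.9, -4.0, 34.1]
eef_rot: [[1.0, 0.0, 0.0], [0.0, -1.0, -0.0], [0.0, 0.0, -1.0]]
force: [-0.7, 0.0, 2.0]
gripper_width: 0.502
gripper_force: 30.0
force: [-0.7, 1.3, 2.3]
gripper_width: 0.496
gripper_force: 30.0
```

```bash
python3 -m handwheel '{"grip":[1,1,1,1,1],"travel":[[0,0,-0.06],[0,0,-0.16],[0,0,-0.26],[0,0,-0.32],[0,0,-0.34]],"twist":[[0,0,0],[0,0,0],[0,0,0],[0,0,0],[0,0,0]]}' | tail -3
python3 -m handwheel '{"grip":[1,1,1,1,1],"travel":[[-0.03,0.053,0],[-0.09,0.16,0],[-0.15,0.265,0],[-0.21,0.37,0],[-0.27,0.477,0]],"twist":[[0,0,0],[0,0,0],[0,0,0],[0,0,0],[0,0,0]]}' | head -2
python3 -m handwheel '{"grip":[1,1,1,1,1],"travel":[[-0.06,0.106,0],[-0.12,0.212,0],[-0.18,0.318,0],[-0.225,0.398,0],[-0.25,0.44,0]],"twist":[[0,0,0],[0,0,0],[0,0,0],[0,0,0],[0,0,0]]}' | head -2
python3 -m handwheel '{"grip":[1,1,1,1,1],"travel":[[-0.01,0.0197,0],[-0.01,0.0197,0],[-0.01,0.0197,0],[-0.01,0.0197,0],[-0.01,0.0197,0]],"twist":[[0,0,0],[0,0,0],[0,0,0],[0,0,0],[0,0,0]]}'
```

```text
force: [0.8, 1.1, -1.3]
gripper_width: 0.496
gripper_force: 30.0
time: 16.65
position: [476.0, -148.1, 134.5]
time: 17.07
position: [399.4, -282.6, 134.5]
time: 17.48
position: [400.8, -283.5, 135.7]
eef_rot: [[1.0, 0.003, -0.0], [0.003, -1.0, 0.0], [-0.0, -0.0, -1.0]]
force: [1.0, -0.4, -0.9]
gripper_width: 0.499
gripper_force: 30.0
```

```bash
python3 -m handwheel '{"grip":[1,1,1,1,1],"travel":[[0,0,0.07],[0,0,0.17],[0,0,0.25],[0,0,0.29],[0,0,0.305]],"twist":[[0,0,0],[0,0,0],[0,0,0],[0,0,0],[0,0,0]]}' | head -2
python3 -m handwheel '{"grip":[1,1,1,1,1],"travel":[[0,0,0.005],[0,0,0.01],[0,0,0.015],[0,0,0.02],[0,0,0.02]],"twist":[[0,0,0],[0,0,0],[0,0,0],[0,0,0],[0,0,0]]}'
python3 -m handwheel '{"grip":[0,0,0,0,0],"travel":[[0,0,0],[0,0,0],[0,0,0],[0,0,0],[0,0,0]],"twist":[[0,0,0],[0,0,0],[0,0,0],[0,0,0],[0,0,0]]}' | tail -3
python3 -m handwheel '{"grip":[0,0,0,0,0],"travel":[[0,0,-0.03],[0,0,-0.1],[0,0,-0.2],[0,0,-0.3],[0,0,-0.35]],"twist":[[0,0,0],[0,0,0],[0,0,0],[0,0,0],[0,0,0]]}' | tail -3
python3 -m handwheel '{"grip":[0,0,0,0,0],"travel":[[0.01,-0.06,0],[0.03,-0.18,0],[0.05,-0.31,0],[0.07,-0.44,0],[0.09,-0.56,0]],"twist":[[0,0,0],[0,0,0],[0,0,0],[0,0,0],[0,0,0]]}' | head -2
python3 -m handwheel '{"grip":[0,0,0,0,0],"travel":[[0.02,-0.12,0],[0.04,-0.24,0],[0.055,-0.35,0],[0.06,-0.4,0],[0.06,-0.4,0]],"twist":[[0,0,-0.01],[0,0,-0.025],[0,0,-0.04],[0,0,-0.0442],[0,0,-0.0442]]}' | head -2
python3 -m handwheel '{"grip":[0,0],"travel":[[0,0,0],[0,0,0]],"twist":[[0,0,0],[0,0,0]]}'
python3 - <<'E'
from h import *
d=get_image('wrist');P=cloud(d);cv2.imwrite('pics/w4.png',d['image'][:,:,::-1])
for r in outline_of('tape_measure',d)[:2]: print(r['p'],r['location'],top_rect(P,r['pixels'],60),top_rect(P,r['pixels'],60,2.5))
d=get_image('top');P=cloud(d)
for n in('green_jar','tape_measure'):
  for r in outline_of(n,d)[:2]: print(r['p'],r['location'],top_rect(P,r['pixels'],61))
cv2.imwrite('pics/t4.png',cv2.resize(d['image'][160:360,300:560],None,fx=3,fy=3)[:,:,::-1])
E
```

```text
time: 17.9
position: [399.0, -282.9, 42.0]
time: 18.32
position: [400.3, -285.3, 39.0]
eef_rot: [[1.0, 0.0, 0.001], [0.0, -1.0, -0.001], [0.001, 0.001, -1.0]]
force: [-0.3, -0.7, -0.5]
gripper_width: 0.493
gripper_force: 30.0
force: [0.3, -0.1, -0.4]
gripper_width: 0.794
gripper_force: 0.0
force: [0.6, -1.5, -0.2]
gripper_width: 0.992
gripper_force: 0.0
time: 19.57
position: [427.0, -115.0, 144.3]
time: 19.98
position: [445.3, 7.0, 144.3]
time: 20.15
position: [444.8, 1.3, 143.5]
eef_rot: [[0.962, 0.272, -0.0], [0.272, -0.962, -0.001], [-0.0, 0.001, -1.0]]
force: [-0.1, -0.4, 0.8]
gripper_width: 0.999
gripper_force: 0.0
0.91 [247.3, 310.8] (((445.04302978515625, 3.7982101440429688), (58.40041732788086, 37.54449462890625), 16.112035751342773), np.float64(59.59651087090313), 4357) (((444.6728515625, 4.067623138427734), (56.84150695800781, 32.14263153076172), 16.66428565979004), np.float64(59.8423739629371), 3693)
0.94 [325.9, 463.7] (((399.1110534667969, -285.37628173828125), (41.515228271484375, 42.598514556884766), 35.03287124633789), np.float64(62.28796035639789), 361)
```

View pics/w4.png

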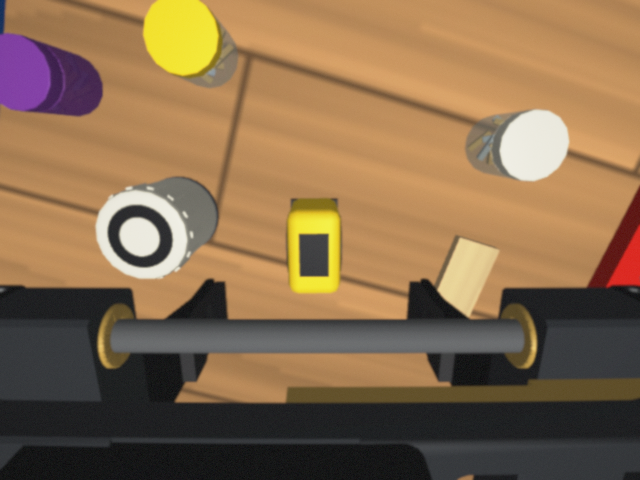

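View pics/t4.png

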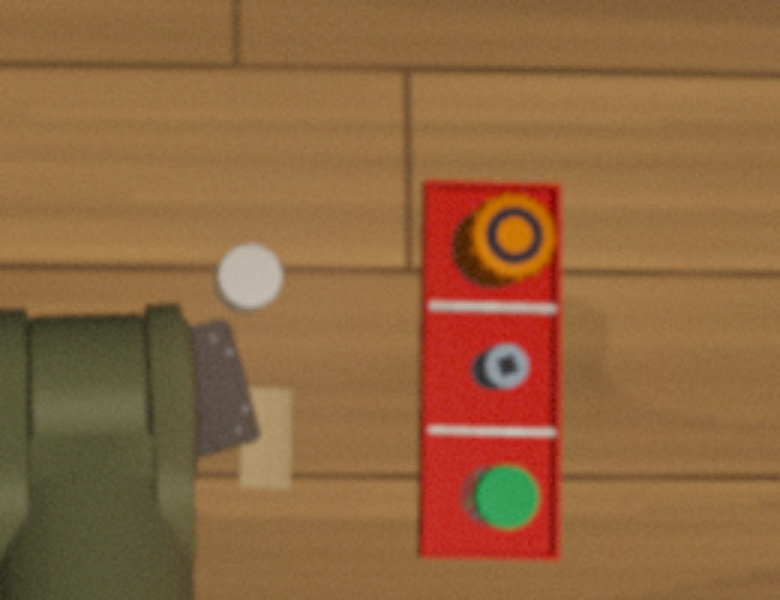

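Wrist view: the tape at (315,247) is aligned with and centred between the fingers. Top view: the green jar stands in the near red compartment at crop (507,497), top z 62.3. Grasping the tape.

```bash
python3 -m handwheel '{"grip":[0,0,0,0,0],"travel":[[0,0,0.08],[0,0,0.2],[0,0,0.29],[0,0,0.345],[0,0,0.365]],"twist":[[0,0,0],[0,0,0],[0,0,0],[0,0,0],[0,0,0]]}' | head -2
python3 -m handwheel '{"grip":[0,0.4,1,1,1],"travel":[[0,0,0],[0,0,0],[0,0,0],[0,0,0],[0,0,0]],"twist":[[0,0,0],[0,0,0],[0,0,0],[0,0,0],[0,0,0]]}' | tail -3
python3 -m handwheel '{"grip":[1,1,1,1,1],"travel":[[0,0,0],[0,0,0],[0,0,0],[0,0,0],[0,0,0]],"twist":[[0,0,0],[0,0,0],[0,0,0],[0,0,0],[0,0,0]]}'
python3 -m handwheel '{"grip":[1,1,1,1],"travel":[[0,0,0],[0,0,0],[0,0,0],[0,0,0]],"twist":[[0,0,0],[0,0,0],[0,0,0],[0,0,0]]}'| tail -3
```

```text
time: 20.82
position: [442.5, 2.5, 31.2]
force: [0.5, 0.8, -0.6]
gripper_width: 0.785
gripper_force: 0.0
time: 21.65
position: [444.9, 3.0, 34.0]
eef_rot: [[0.962, 0.274, 0.0], [0.274, -0.962, 0.0], [0.0, -0.0, -1.0]]
force: [-0.3, 0.0, 0.5]
gripper_width: 0.412
gripper_force: 30.0
force: [-0.4, 0.4, 0.9]
gripper_width: 0.415
gripper_force: 30.0
```

```bash
python3 -m handwheel '{"grip":[1,1,1,1,1],"travel":[[0,0,-0.06],[0,0,-0.16],[0,0,-0.26],[0,0,-0.32],[0,0,-0.34]],"twist":[[0,0,0],[0,0,0],[0,0,0],[0,0,0],[0,0,0]]}' | tail -3
python3 -m handwheel '{"grip":[1,1,1,1,1],"travel":[[0,0,0],[0,0,0],[0,0,0],[0,0,0],[0,0,0]],"twist":[[0,0,0.01],[0,0,0.025],[0,0,0.038],[0,0,0.0442],[0,0,0.0442]]}'
python3 -m handwheel '{"grip":[1,1,1,1,1],"travel":[[0.015,-0.06,0],[0.04,-0.17,0],[0.07,-0.29,0],[0.1,-0.41,0],[0.13,-0.53,0]],"twist":[[0,0,0],[0,0,0],[0,0,0],[0,0,0],[0,0,0]]}' | head -2
python3 -m handwheel '{"grip":[1,1,1,1,1],"travel":[[0.03,-0.12,0],[0.06,-0.24,0],[0.09,-0.35,0],[0.11,-0.43,0],[0.12,-0.46,0]],"twist":[[0,0,0],[0,0,0],[0,0,0],[0,0,0],[0,0,0]]}' | head -2
python3 -m handwheel '{"grip":[1,1,1,1,1],"travel":[[0.0067,-0.0233,0],[0.0067,-0.0233,0],[0.0067,-0.0233,0],[0.0067,-0.0233,0],[0.0067,-0.0233,0]],"twist":[[0,0,0],[0,0,0],[0,0,0],[0,0,0],[0,0,0]]}'
```

```text
force: [0.7, 0.7, -2.1]
gripper_width: 0.412
gripper_force: 30.0
time: 22.82
position: [443.8, 2.8, 134.4]
eef_rot: [[1.0, -0.001, -0.003], [-0.001, -1.0, 0.0], [-0.003, -0.0, -1.0]]
force: [-1.2, 0.3, -3.1]
gripper_width: 0.412
gripper_force: 30.0
time: 23.23
position: [483.5, 163.1, 135.0]
time: 23.65
position: [518.6, 304.8, 134.6]
time: 24.07
position: [522.2, 305.1, 135.8]
eef_rot: [[1.0, -0.002, 0.0], [-0.002, -1.0, -0.001], [0.0, 0.001, -1.0]]
force: [0.9, 0.6, -2.8]
gripper_width: 0.418
gripper_force: 30.0
```

```bash
python3 -m handwheel '{"grip":[1,1,1,1,1],"travel":[[0,0,0.07],[0,0,0.17],[0,0,0.25],[0,0,0.29],[0,0,0.305]],"twist":[[0,0,0],[0,0,0],[0,0,0],[0,0,0],[0,0,0]]}' | head -2
python3 -m handwheel '{"grip":[1,1,1,1,1],"travel":[[0,0,0.005],[0,0,0.01],[0,0,0.015],[0,0,0.02],[0,0,0.02]],"twist":[[0,0,0],[0,0,0],[0,0,0],[0,0,0],[0,0,0]]}'
python3 -m handwheel '{"grip":[0,0,0,0,0],"travel":[[0,0,0],[0,0,0],[0,0,0],[0,0,0],[0,0,0]],"twist":[[0,0,0],[0,0,0],[0,0,0],[0,0,0],[0,0,0]]}' | tail -3
python3 -m handwheel '{"grip":[0,0,0,0,0],"travel":[[0,0,-0.03],[0,0,-0.1],[0,0,-0.2],[0,0,-0.3],[0,0,-0.35]],"twist":[[0,0,0],[0,0,0],[0,0,0],[0,0,0],[0,0,0]]}' | tail -3
python3 -m handwheel '{"grip":[0,0,0,0,0],"travel":[[0.01,0.05,0],[0.02,0.15,0],[0.04,0.27,0],[0.06,0.39,0],[0.08,0.5,0]],"twist":[[0,0,0],[0,0,0],[0,0,0],[0,0,0],[0,0,0]]}' | head -2
python3 -m handwheel '{"grip":[0,0,0,0,0],"travel":[[0.01,0.08,0],[0.02,0.13,0],[0.02,0.1483,0],[0.02,0.1483,0],[0.02,0.1483,0]],"twist":[[0,0,0],[0,0,0],[0,0,0],[0,0,0],[0,0,0]]}'
python3 - <<'E'
from h import *
d=get_image('wrist');P=cloud(d)
for r in outline_of('yellow_jar',d)[:3]:
  print(r['p'],r['location'],np.median(d['image'][r['pixels']],0),top_rect(P,r['pixels'],58))
d=get_image('top');P=cloud(d)
for r in outline_of('tape_measure',d)[:1]: print(r['p'],r['location'],top_rect(P,r['pixels'],64))
cv2.imwrite('pics/t5.png',cv2.resize(d['image'][160:360,130:390],None,fx=3,fy=3)[:,:,::-1])
E
```

```text
time: 24.48
position: [520.8, 304.9, 42.2]
time: 24.9
position: [522.3, 307.2, 39.1]
eef_rot: [[1.0, 0.0, 0.001], [0.0, -1.0, 0.0], [0.001, -0.0, -1.0]]
force: [0.7, -0.6, -2.9]
gripper_width: 0.412
gripper_force: 30.0
force: [-0.3, 0.2, -0.2]
gripper_width: 0.703
gripper_force: 0.0
force: [0.5, 0.6, 0.7]
gripper_width: 0.986
gripper_force: 0.0
time: 26.15
position: [546.1, 155.1, 144.3]
time: 26.57
position: [551.6, 113.8, 143.9]
eef_rot: [[1.0, 0.001, 0.0], [0.001, -1.0, 0.001], [0.0, -0.001, -1.0]]
force: [-0.3, 0.5, 0.3]
gripper_width: 1.0
gripper_force: 0.0
0.68 [285.4, 190.5] [82. 49. 86.] (((517.6800537109375, 214.111328125), (12.804491996765137, 36.62833023071289), 37.319671630859375), np.float64(57.76267849759398), 740)
0.62 [264.1, 184.6] (((522.4349975585938, 305.30908203125), (60.71749496459961, 38.57493209838867), 0.5626091361045837), np.float64(63.637758311093535), 494)
```

View pics/t5.png

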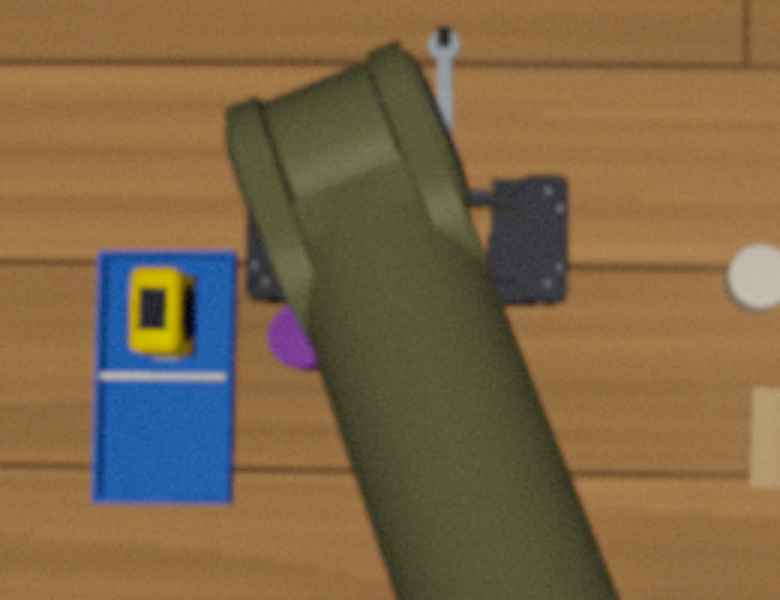

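The tape stands in the far blue compartment at crop (160,310), top z 63.6. Next, the yellow jar (not purple or pink), at (552,112).

```bash
python3 - <<'E'
from h import *
d=get_image('wrist');P=cloud(d);h=cv2.cvtColor(d['image'],cv2.COLOR_RGB2HSV)
m=(h[...,0]>24)&(h[...,0]<34)&(h[...,1]>170)&(P[...,2]>54)&(P[...,2]<64)
print(m.sum(),cv2.minAreaRect(P[m][:,:2].astype(np.float32)) if m.any() else 0)
E
python3 -m handwheel '{"grip":[0,0,0,0,0],"travel":[[0,0,0.08],[0,0,0.2],[0,0,0.29],[0,0,0.345],[0,0,0.365]],"twist":[[0,0,0],[0,0,0],[0,0,0],[0,0,0],[0,0,0]]}' | head -4
python3 -m handwheel '{"grip":[0,0.4,1,1,1],"travel":[[0,0,0],[0,0,0],[0,0,0],[0,0,0],[0,0,0]],"twist":[[0,0,0],[0,0,0],[0,0,0],[0,0,0],[0,0,0]]}' | tail -3
python3 -m handwheel '{"grip":[1,1,1,1,1],"travel":[[0,0,0],[0,0,0],[0,0,0],[0,0,0],[0,0,0]],"twist":[[0,0,0],[0,0,0],[0,0,0],[0,0,0],[0,0,0]]}'
python3 -m handwheel '{"grip":[1,1,1],"travel":[[0,0,0],[0,0,0],[0,0,0]],"twist":[[0,0,0],[0,0,0],[0,0,0]]}'| tail -3
```

```text
3799 ((550.6658325195312, 207.1619873046875), (42.65789031982422, 230.08299255371094), 0.10142450779676437)
time: 27.23
position: [549.3, 112.7, 30.7]
eef_rot: [[1.0, 0.001, -0.005], [0.001, -1.0, -0.0], [-0.005, 0.0, -1.0]]
force: [-1.0, -0.3, 0.0]
force: [1.1, 1.0, 0.1]
gripper_width: 0.781
gripper_force: 0.0
time: 28.07
position: [551.9, 112.5, 34.1]
eef_rot: [[1.0, 0.0, 0.0], [0.0, -1.0, -0.0], [0.0, 0.0, -1.0]]
force: [-0.1, 0.3, 0.9]
gripper_width: 0.493
gripper_force: 30.0
force: [-0.1, -0.1, 4.0]
gripper_width: 0.498
gripper_force: 30.0
```

```bash
python3 -m handwheel '{"grip":[1,1,1,1,1],"travel":[[0,0,-0.06],[0,0,-0.16],[0,0,-0.26],[0,0,-0.32],[0,0,-0.34]],"twist":[[0,0,0],[0,0,0],[0,0,0],[0,0,0],[0,0,0]]}' | tail -3
python3 -m handwheel '{"grip":[1,1,1,1,1],"travel":[[-0.02,-0.033,0],[-0.06,-0.1,0],[-0.12,-0.2,0],[-0.18,-0.3,0],[-0.24,-0.4,0]],"twist":[[0,0,0],[0,0,0],[0,0,0],[0,0,0],[0,0,0]]}' | head -2
python3 -m handwheel '{"grip":[1,1,1,1,1],"travel":[[-0.05,-0.083,0],[-0.1,-0.165,0],[-0.135,-0.22,0],[-0.15,-0.245,0],[-0.1533,-0.2483,0]],"twist":[[0,0,0],[0,0,0],[0,0,0],[0,0,0],[0,0,0]]}' | head -2
python3 -m handwheel '{"grip":[1,1,1,1,1],"travel":[[0,0,0],[0,0,0],[0,0,0],[0,0,0],[0,0,0]],"twist":[[0,0,0],[0,0,0],[0,0,0],[0,0,0],[0,0,0]]}'
```

```text
force: [0.6, 0.0, -0.5]
gripper_width: 0.499
gripper_force: 30.0
time: 29.15
position: [477.1, 233.4, 133.6]
time: 29.57
position: [431.1, 308.6, 134.4]
time: 29.98
position: [434.6, 306.0, 135.8]
eef_rot: [[1.0, -0.002, 0.0], [-0.002, -1.0, -0.0], [0.0, 0.0, -1.0]]
force: [0.2, -0.0, -1.0]
gripper_width: 0.497
gripper_force: 30.0
```

```bash
python3 -m handwheel '{"grip":[1,1,1,1,1],"travel":[[0,0,0.07],[0,0,0.17],[0,0,0.25],[0,0,0.29],[0,0,0.305]],"twist":[[0,0,0],[0,0,0],[0,0,0],[0,0,0],[0,0,0]]}' | head -2
python3 -m handwheel '{"grip":[1,1,1,1,1],"travel":[[0,0,0.005],[0,0,0.01],[0,0,0.015],[0,0,0.02],[0,0,0.02]],"twist":[[0,0,0],[0,0,0],[0,0,0],[0,0,0],[0,0,0]]}'
python3 -m handwheel '{"grip":[0,0,0,0,0],"travel":[[0,0,0],[0,0,0],[0,0,0],[0,0,0],[0,0,0]],"twist":[[0,0,0],[0,0,0],[0,0,0],[0,0,0],[0,0,0]]}' | tail -3
python3 -m handwheel '{"grip":[0,0,0,0,0],"travel":[[0,0,-0.03],[0,0,-0.1],[0,0,-0.2],[0,0,-0.3],[0,0,-0.4]],"twist":[[0,0,0],[0,0,0],[0,0,0],[0,0,0],[0,0,0]]}' | tail -3
python3 -m handwheel '{"grip":[0,0,0,0,0],"travel":[[0,-0.05,0],[0,-0.15,0],[0,-0.27,0],[0,-0.39,0],[0,-0.5,0]],"twist":[[0,0,0],[0,0,0],[0,0,0],[0,0,0],[0,0,0]]}' | head -2
python3 -m handwheel '{"grip":[0,0,0,0,0],"travel":[[0,-0.1,0],[0,-0.1,0],[0,-0.1,0],[0,-0.1,0],[0,-0.1,0]],"twist":[[0,0,0],[0,0,0],[0,0,0],[0,0,0],[0,0,0]]}'
python3 - <<'E'
from h import *
d=get_image('top');P=cloud(d)
for n,h in H.items():
  for r in outline_of(n,d)[:3]:
    if r['p']>.5: print(n,r['p'],r['location'],top_rect(P,r['pixels'],h+2))
cv2.imwrite('pics/t6.png',cv2.resize(d['image'][160:360,140:500],None,fx=2.2,fy=2.2)[:,:,::-1])
d=get_image('scene');cv2.imwrite('pics/s6.png',d['image'][:,:,::-1])
E
```

```text
time: 30.4
position: [432.8, 305.6, 42.3]
time: 30.82
position: [434.3, 307.2, 39.0]
eef_rot: [[1.0, 0.0, 0.001], [0.0, -1.0, 0.0], [0.001, -0.0, -1.0]]
force: [-0.1, 1.1, -0.2]
gripper_width: 0.497
gripper_force: 30.0
force: [0.4, -0.2, 0.1]
gripper_width: 0.793
gripper_force: 0.0
force: [0.4, 1.0, 0.3]
gripper_width: 0.994
gripper_force: 0.0
time: 32.07
position: [433.9, 458.7, 159.1]
time: 32.48
position: [434.8, 485.4, 158.6]
eef_rot: [[1.0, -0.002, 0.001], [-0.002, -1.0, -0.001], [0.001, 0.001, -1.0]]
force: [1.1, -0.7, -0.0]
gripper_width: 0.996
gripper_force: 0.0
orange_filter 0.8 [239.3, 465.5] (((575.5895385742188, -288.7845153808594), (55.88067626953125, 60.9544677734375), 21.898334503173828), np.float64(80.57356907903636), 619)
plug_socket 0.6 [284.9, 465.7] (((488.143798828125, -286.6407470703125), (27.041276931762695, 29.748632431030273), 0.25034594535827637), np.float64(59.256459293467515), 172)
green_jar 0.66 [327.2, 464.0] (((398.35968017578125, -285.2308349609375), (40.93181610107422, 42.13557434082031), 67.88043212890625), np.float64(62.42563027669553), 356)
tape_measure 0.81 [261.4, 182.0] (((522.7017211914062, 304.23345947265625), (61.68998718261719, 36.060062408447266), 4.2752509117126465), np.float64(63.468180895876685), 491)
yellow_jar 0.7 [304.0, 182.8] (((431.6280517578125, 304.266357421875), (38.96700668334961, 41.14069366455078), 0.6409846544265747), np.float64(62.17803698007992), 342)
yellow_jar 0.6 [220.2, 235.7] (((617.3974609375, 189.46788024902344), (40.00518035888672, 41.263084411621094), 1.0344963073730469), np.float64(58.323887810495876), 322)
white_filter 0.64 [305.2, 276.4] (((432.12799072265625, 108.65502166748047), (55.68609619140625, 58.302066802978516), 84.61072540283203), np.float64(76.54621134546232), 650)
white_jar 0.63 [254.1, 382.9] (((548.9970092773438, -111.28575897216797), (42.239540100097656, 42.38288116455078), 45.47846603393555), np.float64(58.5625437456697), 345)
```

View pics/t6.png

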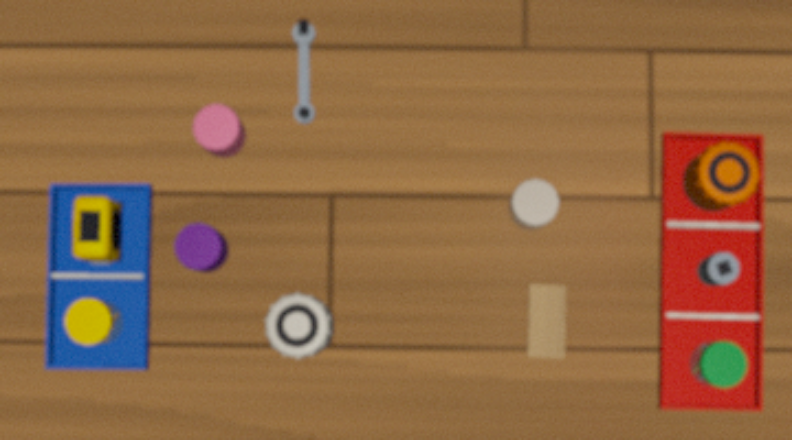

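View pics/s6.png

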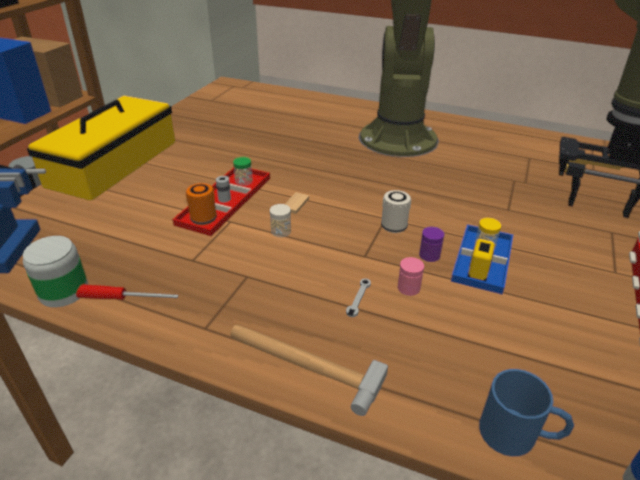

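Both pictures show all five things upright, each in its own compartment. In the top crop the tape is at (95,228), yellow jar (88,321), orange filter (728,173), socket (721,268) and green jar (722,364). The white filter and white jar have not moved, and the gripper is clear.

```bash
python3 -c "
from workcell import order
print(order.sign_off())"
```

```text
the job is handed in; nothing more can be done
None
```

Both kits are made up and handed in at about 33 s of robot time: orange filter, socket and green jar in the red tray, tape measure and yellow jar in the blue tray, each upright in its own compartment, with the white filter and white jar left where they stood.

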